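Load the bottle-parts basket and hasp its lid shut

ROBOT

A 6-joint arm with a two-finger parallel gripper is mounted at the origin on the work surface. World frame = base frame: x ahead of the robot, y to its left, z up, the work surface at z = 0. Lengths are in mm, angles in rad, forces in N, time in s.
With the tool pointing down it reaches from about 375 to 750 mm from the base axis. Payload 9 kg.
Tool frame: the origin (TCP) lies on the centre line of the jaws, within the pads' length; the fingertips stand 19 mm ahead of it and the grasp point (between the pads) is the TCP (manip.tips_ahead is the distance from the TCP to the fingertips, in mm); z points along the fingers, y is the line along which they close (so a half turn about z gives the same grasp; the last joint's range is limited). The gripper opens to 85 mm and grips with 20 to 120 N. Pads are 22 mm wide; open, the fingers measure 114 mm over their backs; the gripper's body (76 mm by 85 mm) begins 54 mm behind the grasp point. The pads swing forward as they close: fully open they stand 13 mm farther back than shut.
Start: joints at [1.115, 0.104, 0.097, 1.564, 0, 1.353], TCP at [141.342, 583.147, 224.331] pointing down, gripper open.
Joint ranges: [-2.99, 2.99], [-0.84, 1.86], [-1.1, 1.16], [-1.84, 2.11], [-1.51, 1.56], [-3.14, 3.14]. Speed limits (rad/s): [2.22, 2.22, 2.57, 3.14, 3.14, 3.14].

INTERFACE

Orientations are given as [roll, pitch, yaw] about the fixed x, y, z axes, in that order (R = Rz(yaw) Ry(pitch) Rx(roll)).
In Python, from workcell import sensors, imaging, workorder, manip gives the robot as it stands.
- The arm moves only by the shell command python3 -m jog 'ROWS' [FORCE]. ROWS is JSON, one flat list of numbers, 5 for each row, row after row: the closure, from -1 (fully open) to 1 (shut), then the shift along the tool's x, y, z as a fraction of full scale, then the turn about the tool's z as a fraction of full scale. In form: [gripper, dx, dy, dz, spin, gripper, dx, dy, dz, spin, ...]. A call has exactly 10 rows; each row shifts and turns the commanded pose from where the row before left it, along the tool's axes as they then stand; what a row does not reach is not made up. Full scale, the value 1, is 0.15 m for a shift and 180 degrees for a turn. A row lasts 1/8 s, in which the tool goes at most 62.5 mm and 10.7 degrees, less where a joint would pass 70% of its speed; a pose out of reach is approached as far as the arm can. A call with a number of a shift or a turn outside -1 to 1 is refused whole. A call with a gripper value outside its range is refused whole. The fingers move at their own pace and stop on an object; FORCE is the grip in N (left out, the last holds). Time passes only in rows, so rows that do not move let the fingers close, or fill a call up. It gives the time, the measured TCP pose, the force, the opening and the grip force at its end, in the units of the state.
- sensors.state(): the state, without advancing time (a new reading comes with each control period).
- imaging.snapshot(name): name is "scene" or "top"; returns the picture (384x512x3 uint8, red, green, blue); there is no depth.
- imaging.camera_info(name): a dict with "fx", "fy", "cx", "cy" (pixels), "R" (3x3) and "t" (3): a world point X has camera coordinates R X + t. Camera axes: x right, y down, z forward; pixel columns grow to the right and rows downward; lengths in mm; the calibration is good to about 2 mm. A picture is of the moment at which its call begins. camera_info takes no time and is no camera call.
- workorder.hand_in(): hands the job in; it is judged then, once.
The state is a dict: "time_s": time; "joint_pos": joint angles; "dq": joint speeds; "joint_efforts": joint torques, N m; "ee_pos": TCP position; "ee_rot": TCP orientation; "force": force on the tool from outside, world axes, zero at the start; "wrist_torque": the same for the moment, N m; "width": finger opening in mm; "grasp_force": force on a finger pad.
Only numpy, scipy, OpenCV 4.12 (cv2) and the standard library are available. Lean on these libraries where they do the work, as an engineer would, in place of code of your own. Each camera call takes 0.05 s, during which the arm holds its last target. There are 200 camera calls.

TASK

Get the bottle-parts basket ready for the dishwasher: put the two-handled ring down over the basket's post first so that it lies flat on the basket floor, then the screw collar over the post on top of it, threaded side down as it lies now. Fold the lid fully shut, then swing the hasp up and over the lid's catch until it stands fully home against the basket's front. Leave the bottle, the two clear caps and the spoon where they are.

Things in the scene. Friction and masses are not known exactly. Their poses are not given: they have to be found in the camera images.
- basket: Grey grid basket, fixed on suction feet. 152 mm (own x) by 222 (own y), rim 72 above the counter, walls 4; inside 144 x 214, inner floor 12 above the counter. Origin: centre of its underside at counter level, z up. The front, with the hasp, is its -x side; the lid hinges on the +x rim. Two fixed teats, 36 high, radius 19, stand inside at x +/-36, y 83.
- post_foot (a point): Foot of the basket's fixed upright post, on the inner floor (basket x -4, y -26, z 12 mm). The post is shaped like a bottle neck: 45 mm diameter for the first 12 mm, tapering to 34 at 18 mm, then straight, its top rounded in to 26 diameter at 52 mm above the floor. Axes as the basket's.
- handle_ring: Grey two-handled grip ring of a bottle, lying flat: ring 64 mm outside, 52 bore, 16 high; a looped handle (bar 10 thick, at mid height) to either side along its own +x and -x, 150 mm overall. Its sides at +/-y are bare for gripping. In the basket it fits only with the handles along the basket's length (own x along basket y, either way round). Origin: centre of its underside. 30 to 65 g.
- collar: White ribbed screw collar of a wide-neck bottle, lying loose, open threaded side down: 64 mm outside, 24 mm high; skirt bore 54 mm, with a flange at the top whose hole is 42 mm. Origin: centre of its underside. When it rests on the ring its underside is 28 mm above the counter. 20 to 45 g.
- lid (a joint): Opening angle of the white grid lid in rad: 0 is shut on the rim, about 1.8 is open and leaning back past upright, stop at 2.0. Light (160 g); the hinge rubs a little, so it stays near upright but falls shut once tipped forward to below about 1.2.
- lid_hinge (a point): Point on the lid's hinge line, at its middle (fixed in the basket: x 78, y 0, z 76 mm); the line runs along the basket's y.
- lid_edge (a point): Middle of the lid's free front edge, 158 mm from the hinge line, at mid thickness. The lid is a flat grid 222 mm wide, 8 thick. From this edge a flat catch 24 wide, 6 thick stands out 18 mm. With the lid shut this point is at basket x -80, z 76 mm and the lid's top 80 mm above the counter.
- hasp (a joint): Angle of the grey hasp in rad: 0 is fully home, upright against the basket's front with the lid's catch through its window; it grows as it swings out and down from the basket (about 0.5 to 1.1 at the start, stop at 1.9). The hinge is stiff enough that it stays where it is left (about 0.6 N at its end to move it).
- hasp_hinge (a point): Point on the hasp's hinge line, at its middle (fixed in the basket: x -88, y 0, z 26 mm); the line runs along the basket's y.
- hasp_end (a point): Middle of the hasp's free end, 72 mm from its hinge line: axis of a rounded cross bar 10 mm thick, 62 long, along the basket's y. The hasp is a flat frame 60 wide, 5 thick, with a window 32 x 44 mm for the catch. A finger outside the bar, pushing it up and in towards the basket, swings it. Swung home while the lid is open, it bars the lid from closing.
- bottle: Bystander: empty clear wide-neck bottle, standing, 70 mm diameter, 145 mm high. Origin: centre of its underside.
- cap_a: Bystander: clear domed bottle cap, standing, 64 mm diameter, 62 mm high. Origin: centre of its underside.
- cap_b: Bystander: another such cap.
- spoon: Bystander: blue silicone spoon, 150 mm long along its own x, lying on the counter near the ring and the collar.
There are look-alikes about, which are no part of the job. There is more than one size of the handle_ring; the one meant has the size given above.

How it is judged (in metres and radians):
On the way, in this order (a step that is already met when the one before it is completed fails the run):
1. the two-handled ring lies flat on the basket floor around the post (z of handle_ring in the frame of basket below 0.0145 m and horizontal distance between handle_ring and post_foot below 0.008 m and angle between handle_ring's own z axis and vertical below 0.08 rad), for 0.2 s.
2. the collar rests flat on the ring around the post (z of collar in the frame of basket below 0.031 m and horizontal distance between collar and post_foot below 0.008 m and angle between collar's own z axis and vertical below 0.08 rad), for 0.2 s.
3. the lid is shut (value of joint lid below 0.04 rad), for 0.2 s.
4. the hasp is home over the catch (value of joint hasp below 0.08 rad), for 0.2 s.
At the end, for the whole second after the job is handed in: Ring flat on the basket floor (2.5 mm, 0.08 rad), collar flat on it (3 mm, 0.08 rad), both within 8 mm of the post's axis; lid shut within 0.04 rad, hasp within 0.08 rad of home over the catch; all at rest and let go (all of step 1 and all of step 2 and value of joint lid below 0.04 rad and value of joint hasp below 0.08 rad and linear speed of each of handle_ring, collar below 0.02 m/s); the robot touches nothing.
It fails at once if the bottle is shifted more than 30 mm or tipped (distance of bottle from where it was at the start of the episode above 0.03 m or angle between bottle's own z axis and vertical above 0.5 rad).
It fails at once if a clear cap is shifted more than 30 mm or tipped (distance of any of cap_a, cap_b from where it was at the start of the episode above 0.03 m or angle between any of cap_a, cap_b's own z axis and vertical above 0.5 rad).
It fails at once if the spoon is shifted more than 30 mm (distance of spoon from where it was at the start of the episode above 0.03 m).
It also fails if it takes over 67 s, if anything falls off the work surface, if the arm or the gripper's body presses on something with over 40 N, if the wrist force passes 120 N, or if a joint passes its speed limit or range.

## Working session

There is one attempt and no reset: what is moved stays moved. The work goes in short steps, Python scripts to look and compute and a shell command to move; the robot and the scene stay as the last step left them, time stands still between calls to the robot, and variables do not carry over. Pictures are saved under pics/ and viewed, at most 10 in all, crops included, and the job is handed in when it is done.

```bash
mkdir -p pics; python3 - <<'E'
from workcell import sensors, imaging
import cv2,json
s=sensors.state();print(s)
for n in("scene","top"):
    im=imaging.snapshot(n);cv2.imwrite(f"pics/{n}0.png",im[:,:,::-1]);c=imaging.camera_info(n);print(n,c)
E
```

```text
{'time_s': 0.0, 'joint_pos': array([ 1.11531698e+00,  1.04701585e-01,  9.64524269e-02,  1.56388121e+00,
       -4.48109495e-05,  1.35311917e+00]), 'dq': array([ 0.00093017,  0.00047905,  0.00034884, -0.00056497,  0.00070682,
       -0.00069671]), 'joint_efforts': array([-2.71186087e-03, -5.56932163e+01,  5.03650439e+01,  1.67249388e-02,
       -3.13317969e-04,  1.48025276e-05]), 'ee_pos': array([141.17688187, 582.80109635, 223.51171644]), 'ee_rot': array([-3.14028042e+00, -2.44347996e-04,  2.90379033e+00]), 'force': array([-0.25337628,  1.10978977,  0.37664692]), 'wrist_torque': array([ 0.01494159, -0.03365372,  0.02932676]), 'grasp_force': 0.0, 'width': 85.61379346426195}
scene {'fx': 479.5069500708486, 'fy': 479.5069500708486, 'cx': 255.9913044100098, 'cy': 190.43882225020133, 'R': array([[-0.79349067,  0.60828092, -0.01915386],
       [ 0.40806231,  0.5084324 , -0.75827544],
       [-0.45150604, -0.60950046, -0.65165289]]), 't': array([ 436.24407326, -181.01422205, 1587.01010149])}
top {'fx': 401.6724441631101, 'fy': 401.6724441631101, 'cx': 251.74712088883996, 'cy': 184.70395026431413, 'R': array([[-0.03057822, -0.9995145 ,  0.00597841],
       [-0.99490934,  0.02986164, -0.0962481 ],
       [ 0.09602285, -0.00889107, -0.99533942]]), 't': array([7.50834261e-01, 5.68122906e+02, 1.14784461e+03])}
```

View pics/scene0.png

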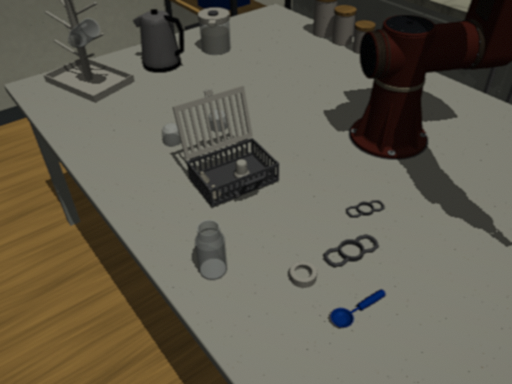

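View pics/top0.png

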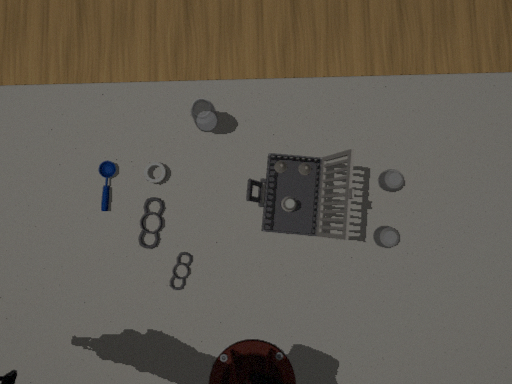

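The top view shows these candidates:
- **Two-handled rings:** the large one at (151,222) and a small one at (181,270). The large one should be the 150 mm ring.
- **Collar:** at (157,173).
- **Basket:** at (292,195), with its front and hasp to the left at (255,190) and its lid to the right.
- **Bystanders:** spoon at (107,185), bottle at (205,118), caps at (393,180) and (388,237).

Next I'll measure these and check them in a close crop.

```bash
cat > h.py <<'E'
import numpy as np,cv2
from workcell import sensors,imaging
def ray(n,u,v,z):
    c=imaging.camera_info(n);R=c['R'];C=-R.T@c['t']
    d=R.T@np.array([(u-c['cx'])/c['fx'],(v-c['cy'])/c['fy'],1]);return C+d*(z-C[2])/d[2]
def proj(n,X):
    c=imaging.camera_info(n);p=c['R']@np.asarray(X,float)+c['t'];return np.array([c['fx']*p[0]/p[2]+c['cx'],c['fy']*p[1]/p[2]+c['cy']])
def bright(im): return np.clip(255*(im/255.)**.5,0,255).astype('uint8')
E
python3 - <<'E'
from h import *
im=cv2.imread("pics/top0.png")
a=cv2.resize(bright(im[145:255,240:370]),None,fx=4.2,fy=4.2,interpolation=cv2.INTER_CUBIC)
b=cv2.resize(bright(im[155:295,90:200]),None,fx=3.3,fy=3.3,interpolation=cv2.INTER_CUBIC)
h=max(a.shape[0],b.shape[0]);w=np.zeros((h,a.shape[1],3),'uint8');w[:a.shape[0]]=a
b2=np.zeros((h,b.shape[1],3),'uint8');b2[:b.shape[0]]=b
o=np.hstack([w,b2]);o=cv2.resize(o,None,fx=.84,fy=.84) if o.shape[1]>800 else o;print(o.shape,a.shape,b.shape);cv2.imwrite("pics/c1.png",o)
g=im.max(2).astype(int);med=cv2.medianBlur(im.max(2),61).astype(int)
for nm,m in(("dark",g<med-18),("bright",g>med+14)):
    m=m.astype('uint8');m[:80]=0;m[330:]=0
    for k,c in enumerate(cv2.findContours(m,cv2.RETR_EXTERNAL,cv2.CHAIN_APPROX_NONE)[0]):
        if len(c)<14: continue
        (cx,cy),(w_,h_),an=cv2.minAreaRect(c);print(nm,np.round([cx,cy,w_,h_,an],1),ray("top",cx,cy,8).round(),"mm",np.round(np.array([w_,h_])*2.83))
E
```

```text
(388, 764, 3) (462, 546, 3) (462, 363, 3)
dark [128. 329.   8.   0. 180.] [165. 351.   8.] mm [23.  0.]
dark [181.2 270.9  18.   39.5  18.4] [324. 196.   8.] mm [ 51. 112.]
dark [386.  236.5  21.   26.   90. ] [ 405. -407.    8.] mm [59. 74.]
dark [297.8 205.2   4.8  10.3   8.1] [ 505. -151.    8.] mm [14. 29.]
dark [152.  222.6  24.7  51.9   6.3] [467. 280.   8.] mm [ 70. 147.]
dark [255.1 191.5  18.2  28.2   4.8] [549. -26.   8.] mm [51. 80.]
dark [391. 180.  22.  26.  90.] [ 571. -432.    8.] mm [62. 74.]
dark [360.9 203.4  20.9  74.7   4. ] [ 504. -338.    8.] mm [ 59. 211.]
dark [151.8 170.8   8.9  14.2  18.4] [620. 280.   8.] mm [25. 40.]
dark [163.4 174.9  12.5  21.6  19.3] [607. 245.   8.] mm [35. 61.]
dark [108.5 185.5  49.   19.   90. ] [580. 408.   8.] mm [139.  54.]
dark [305.7 191.3  84.3  90.2   3.8] [ 545. -176.    8.] mm [239. 255.]
dark [211.6 119.8  48.8  29.   32.5] [770.  99.   8.] mm [138.  82.]
bright [335.4 224.6  11.2   2.7   8.1] [ 444. -260.    8.] mm [32.  8.]
bright [336.5 217.   10.9   1.4   7.1] [ 466. -264.    8.] mm [31.  4.]
bright [339.5 213.5   1.    7.   90. ] [ 476. -273.    8.] mm [ 3. 20.]
bright [335.5 209.    7.    0.  180. ] [ 490. -262.    8.] mm [20.  0.]
bright [338.  205.5   1.   12.   90. ] [ 500. -270.    8.] mm [ 3. 34.]
bright [286.9 203.8  13.4  13.4  31. ] [ 510. -119.    8.] mm [38. 38.]
bright [338.  197.5  12.    3.   -0. ] [ 524. -271.    8.] mm [34.  8.]
bright [353.9 204.3  12.9  30.1   6.3] [ 502. -318.    8.] mm [37. 85.]
bright [339. 190.  12.   4.   0.] [ 546. -276.    8.] mm [34. 11.]
bright [339.  182.5   3.   12.   90. ] [ 569. -277.    8.] mm [ 8. 34.]
bright [321.5 195.5   5.   29.    0. ] [ 531. -223.    8.] mm [14. 82.]
bright [353. 183.   8.   8.  90.] [ 566. -318.    8.] mm [23. 23.]
bright [338.8 175.6  10.    3.9   9.5] [ 589. -277.    8.] mm [28. 11.]
bright [302.6 169.6   8.1   8.6   8.1] [ 611. -170.    8.] mm [23. 24.]
```

View pics/c1.png

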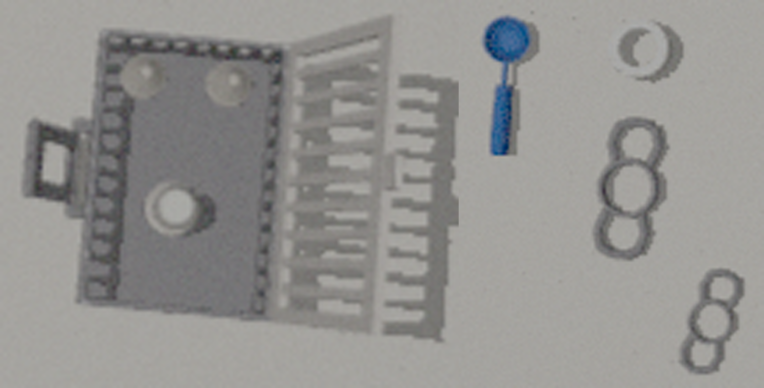

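The close crop shows the large ring centred at pixel (152,223). It measures about 147 mm overall against about 112 mm for the small one, so the large ring is the right one. The collar is at (157,173), hole up. Next come the exact poses.

```bash
python3 - <<'E'
from h import *
from workcell import manip
print({k:getattr(manip,k) for k in dir(manip) if not k.startswith('_')})
r=lambda u,v,z:ray("top",u,v,z)
TL=r(269.2,153.8,72);BL=r(262.1,230.6,72);T1=r(280.5,165.4,48);T2=r(304.6,169.1,48);P=r(289.5,204.0,64)
print("TL,BL",TL,BL,np.linalg.norm(TL-BL),"teats",T1,T2,np.linalg.norm(T1-T2),"post",P)
d=TL-BL;print("yaw(basket y dir)",np.arctan2(d[1],d[0]), "teat dir",np.arctan2(*(T2-T1)[[1,0]])+np.pi/2)
tm=(T1+T2)/2-P;print("post->teatmid",tm,"expect |(4,109)|; ang",np.arctan2(tm[1],tm[0])+np.arctan2(4,109)*1)
im=cv2.imread("pics/top0.png");sc=cv2.imread("pics/scene0.png")
print("post in scene from top:",proj("scene",P))
for nm,box,z in(("collar",(143,160,175,188),24),("post",(280,192,302,214),64),):
    x0,y0,x1,y1=box;g=im[y0:y1,x0:x1].max(2);print(nm);print(g[::1])
g=im[195:250,135:170].max(2);m=(g<np.median(g)-12).astype('uint8')
M=cv2.moments(m,True);cx,cy=M['m10']/M['m00']+135,M['m01']/M['m00']+195
a=.5*np.arctan2(2*M['mu11'],M['mu20']-M['mu02']);e=np.array([np.cos(a),np.sin(a)])
p=r(cx,cy,8);q=r(cx+20*e[0],cy+20*e[1],8)-p;print("ring",cx,cy,p,"axis",np.arctan2(q[1],q[0]),"scene",proj("scene",p))
for c in cv2.findContours(1-m,cv2.RETR_LIST,cv2.CHAIN_APPROX_NONE)[0]:
    if 20<cv2.contourArea(c)<500: 
        k=cv2.minEnclosingCircle(c);u,v=k[0][0]+135,k[0][1]+195;print("hole",u,v,k[1]*2.83*2,r(u,v,12))
E
```

```text
{'Unreachable': <class 'workcell.Unreachable'>, 'tips_ahead': 19.0}
TL,BL [650.11403397 -68.23056226  72.        ] [434.40706386 -40.94443702  72.        ] 217.42591746310904 teats [ 619.40929133 -101.0196234    48.        ] [ 606.56449133 -170.20472391   48.        ] 70.36737184586445 post [ 506.45920038 -120.98159779   64.        ]
yaw(basket y dir) -0.12582796405413052 teat dir -0.18356837205872956
post->teatmid [106.52769095 -14.63057586 -16.        ] expect |(4,109)|; ang -0.09980591869798092
post in scene from top: [242.04339037 161.33542413]
collar
[[110 107 109 108 109 108 109 109 110 109 109 112 108 111 107 111 110 108
  110 109 110 108 110 107 108 110 108 112 110 110 108 108]
 [110 109 110 106 108 112 109 110 112 111 114 110 106 110 110 110 109 106
  106 109 111 110 109 107 108 107 111 109 108 111 111 108]
 [108 106 109 106 110 111  93 104 109 108 109 110 108 108 110 105  96  91
  104 106 107 109 108 107 108 110 108 108 108 109 108 107]
 [108 112 110 110 108 108 105 107 111 111 111 109 113 111 113 106 109  96
   75  66 102 110 107 105 108 107 107 108 107 108 108 109]
 [111 
[... 4910 characters left out ...]
0  81  59  42  39  28  29  49
   54  54  58  55]
 [ 55  55  52  58  55  59  71  73  81  72  67  55  39  34  45  53  51  57
   59  56  58  55]
 [ 58  57  56  59  58  59  55  56  64  61  55  53  51  54  53  57  54  55
   55  55  57  53]
 [ 55  55  56  56  53  54  55  55  58  59  57  56  57  57  54  55  59  53
   57  55  56  57]]
ring 151.51098901098902 222.5618131868132 [466.71776577 281.67668614   8.        ] axis -0.1717471263392912 scene [350.77943942 249.04166049]
hole 149.5 238.5 32.267531661987306 [420.47794698 286.88027064  12.        ]
hole 151.5 222.5 44.74679485321045 [466.86001674 280.73998081  12.        ]
hole 154.5 206.5 32.267531661987306 [513.51059869 271.61326205  12.        ]
```

```bash
python3 -m jog '[-1,0,0,0,-0.0223, -1,-0.2755,-0.18,0.07,0, -1,-0.2755,-0.18,0.07,0, -1,-0.2755,-0.18,0.07,0, -1,-0.2755,-0.18,0.07,0, -1,-0.2755,-0.18,0.07,0, -1,-0.2755,-0.18,0.07,0, -1,-0.2755,-0.18,0.07,0, -1,-0.2755,-0.18,0.07,0, -1,-0.2755,-0.18,0.07,0]' 40
cat >> h.py <<'E'
def go(x,y,z,yaw=None):
    s=sensors.state();p=np.array(s['ee_pos']);w=s['ee_rot'][2]
    sp=0 if yaw is None else (w-yaw+np.pi/2)%np.pi-np.pi/2
    a=w-sp;d=np.array([x,y,z])-p
    print("now",p.round(1),round(w,4),"spin(frac)",round(sp/np.pi,4),"dx,dy,dz/150 after spin:",np.round([(d[0]*np.cos(a)+d[1]*np.sin(a))/150,(d[0]*np.sin(a)-d[1]*np.cos(a))/150,-d[2]/150],4),"w",s['width'])
E
python3 - <<'E'
from h import *
go(467,281,21,2.974)
im=imaging.snapshot("scene");cv2.imwrite("pics/s1.png",im[:,:,::-1])
a=im[175:330,160:400,::-1];cv2.imwrite("pics/s1c.png",cv2.resize(bright(a),None,fx=3.3,fy=3.3,interpolation=cv2.INTER_CUBIC))
E
```

```text
time_s: 1.35
ee_pos: [468.3, 280.2, 129.2]
ee_rot: [3.142, -0.0, 2.974]
force: [-0.3, -0.3, 0.8]
width: 85.5
grasp_force: 0.0
now [468.3 280.2 129.2] 2.9738 spin(frac) -0.0001 dx,dy,dz/150 after spin: [0.0098 0.0041 0.7213] w 85.4561414478134
```

View pics/s1c.png

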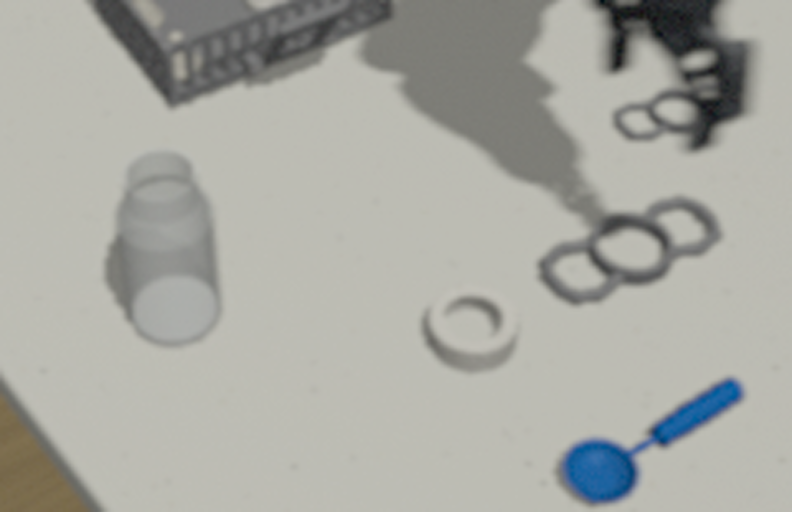

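The crop shows the gripper over the ring's side. The large ring is at crop (630,250), the collar at (471,315), which is image (303,270), and the spoon at (650,440) is clear of the reach.

```bash
python3 -m jog '[-1,0.01,0.004,0.1,0, -1,0,0,0.2,0, -1,0,0,0.2,0, -1,0,0,0.15,0, -1,0,0,0.07,0, -1,0,0,0.02,0, -1,0,0,0.01,0, -1,0,0,0,0, -1,0,0,0,0, -1,0,0,0,0]'
python3 - <<'E'
from h import *
for u,v in((302.7,270.5),(303,270)): print("collar scene",ray("scene",u,v,24))
for u,v in((154.3,171.9),(155.5,172)):print("collar top",ray("top",u,v,24))
print("ring scene",ray("scene",350.9,250.8,8))
E
```

```text
time_s: 2.65
ee_pos: [466.4, 282.4, 17.7]
ee_rot: [3.141, 0.001, 2.974]
force: [1.1, -0.1, -1.0]
width: 85.4
grasp_force: 0.0
collar scene [616.16696815 268.26177886  24.        ]
collar scene [614.60447684 267.56735831  24.        ]
collar top [614.59681556 268.64504085  24.        ]
collar top [614.19556819 265.12686235  24.        ]
ring scene [470.75216862 285.98755948   8.        ]
```

```bash
python3 -m jog '[-1,0,0,0.025,0, 0.5,0,0,0,0, 0.5,0,0,0,0, 1,0,0,0,0, 1,0,0,0,0, 1,0,0,0,0, 1,0,0,0,0, 1,0,0,0,0, 1,0,0,0,0, 1,0,0,0,0]' 40; python3 - <<'E'
from workcell import sensors
print(sensors.state()['ee_pos'],sensors.state()['force'])
E
```

```text
time_s: 3.9
ee_pos: [466.1, 282.3, 13.6]
ee_rot: [3.142, 0.0, 2.974]
force: [0.6, 0.8, 0.0]
width: -0.0
grasp_force: 0.0
[466.10697472 282.30638071  13.56750053] [0.60568307 0.8311795  0.03794211]
```

```bash
python3 - <<'E'
from h import *
im=imaging.snapshot("scene")
a=im[185:325,270:400,::-1];a=cv2.resize(bright(a),None,fx=4,fy=4,interpolation=cv2.INTER_CUBIC)
t=imaging.snapshot("top")[150:290,120:190,::-1];t=cv2.resize(bright(t),None,fx=4,fy=4,interpolation=cv2.INTER_CUBIC)
cv2.imwrite("pics/s2c.png",np.hstack([a,t]));print(a.shape)
E
```

```text
(560, 520, 3)
```

View pics/s2c.png

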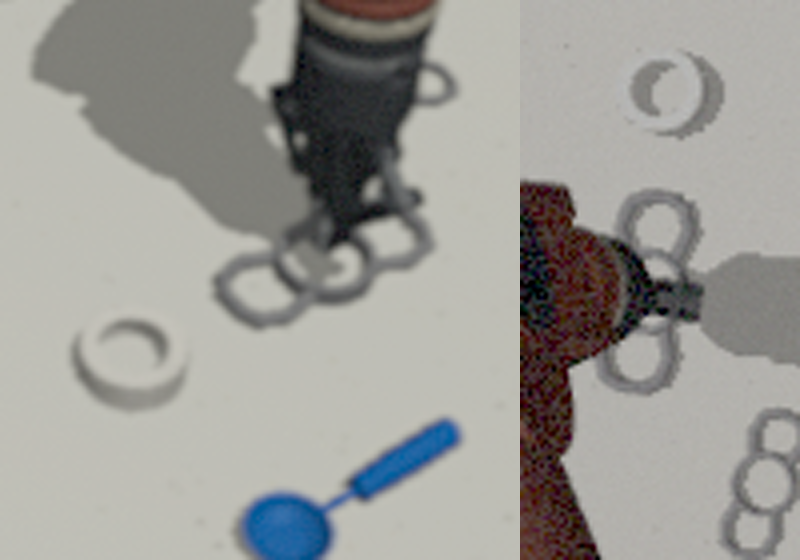

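The fingers have shut on nothing, at the ring's centre (scene crop (335,245)). The ring hasn't moved, at crop (325,265). I need the true height of the tips.

```bash
python3 - <<'E'
from h import *
for z in(-5,0,8,20,40): print(z,proj("scene",[466.1,282.3,z]),(proj("scene",[466.1,282.3,z])-[270,185])*4)
E
python3 -m jog '[1,0,0,0.01,0, 1,0,0,0.01,0, 1,0,0,0.01,0, 1,0,0,0,0, 1,0,0,0,0, 1,0,0,0,0, 1,0,0,0,0, 1,0,0,0,0, 1,0,0,0,0, 1,0,0,0,0]'
```

```text
-5 [350.56650647 252.57492029] [322.26602588 270.29968115]
0 [350.78421399 251.23367136] [323.13685597 264.93468544]
8 [351.13500657 249.07251425] [324.54002627 256.290057  ]
20 [351.66695123 245.79531836] [326.66780491 243.18127344]
40 [352.56921396 240.236673  ] [330.27685584 220.94669199]
time_s: 5.25
ee_pos: [466.1, 282.3, 9.1]
ee_rot: [3.142, 0.0, 2.974]
force: [-0.7, 0.2, -0.1]
width: 0.1
grasp_force: 0.0
```

```bash
python3 -m jog '[1,0,0,0.015,0, 1,0,0,0.015,0, 1,0,0,0.015,0, 1,0,0,0,0, 1,0,0,0,0, 1,0,0,0,0, 1,0,0,0,0, 1,0,0,0,0, 1,0,0,0,0, 1,0,0,0,0]'
```

```text
time_s: 6.5
ee_pos: [466.1, 282.3, 2.3]
ee_rot: [3.142, -0.0, 2.974]
force: [0.2, -0.2, 0.4]
width: 0.2
grasp_force: 0.0
```

```bash
for i in 1; do python3 -m jog '[1,0,0,0.01,0, 1,0,0,0,0, 1,0,0,0.01,0, 1,0,0,0,0, 1,0,0,0,0, 1,0,0,0,0, 1,0,0,0,0, 1,0,0,0,0, 1,0,0,0,0, 1,0,0,0,0]'; done; python3 - <<'E'
from h import *
print(sensors.state()['joint_pos'])
im=imaging.snapshot("scene")
a=im[185:285,300:400,::-1];a=cv2.resize(bright(a),None,fx=5,fy=5,interpolation=cv2.INTER_CUBIC)
cv2.imwrite("pics/s3c.png",a)
E
```

```text
time_s: 7.75
ee_pos: [466.1, 282.3, -0.7]
ee_rot: [3.141, 0.0, 2.974]
force: [0.3, 0.5, -0.3]
width: -0.2
grasp_force: 0.0
[ 3.04435379e-01  2.61629802e-02 -3.97746150e-01  1.14679209e+00
  1.01930929e-04  4.72170041e-01]
```

View pics/s3c.png

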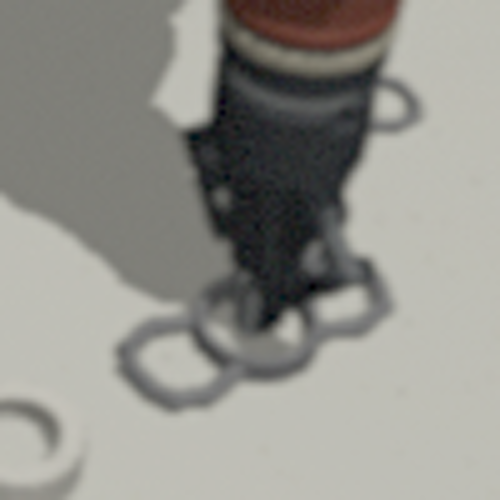

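The fingertip shows at crop (258,330), image (352,251), which is counter level at the reported TCP of about 0. So the shut tips sit near the reported TCP, not 19 mm ahead. I'll probe for contact once more.

```bash
python3 -m jog '[1,0,0,0.01,0, 1,0,0,0,0, 1,0,0,0.007,0, 1,0,0,0,0, 1,0,0,0,0, 1,0,0,0,0, 1,0,0,0,0, 1,0,0,0,0, 1,0,0,0,0, 1,0,0,0,0]'
```

```text
time_s: 9.05
ee_pos: [466.1, 282.3, -3.2]
ee_rot: [3.141, 0.0, 2.974]
force: [0.1, 0.3, -0.5]
width: 0.2
grasp_force: 0.0
```

```bash
python3 -m jog '[1,0,0,-0.3,0, -1,0,0,0,0, -1,0,0,0,0, -1,0,0,0,0, -1,0,0,0,0, -1,0,0,0,0, -1,0,0,0.15,0, -1,0,0,0.15,0, -1,0,0,0.01,0, -1,0,0,0,0]' && python3 -m jog '[-1,0,0,0,0, 1,0,0,0,0, 1,0,0,0,0, 1,0,0,0,0, 1,0,0,0,0, 1,0,0,0,0, 1,0,0,0,0, 1,0,0,0,0, 1,0,0,0,0, 1,0,0,0,0]' 40
```

```text
time_s: 10.3
ee_pos: [466.4, 282.4, -4.1]
ee_rot: [3.141, 0.0, 2.974]
force: [0.1, -0.5, 0.6]
width: 85.2
grasp_force: 0.0
time_s: 11.55
ee_pos: [466.7, 282.5, -3.2]
ee_rot: [3.141, 0.001, 2.974]
force: [-4.6, -0.5, 10.9]
width: 62.0
grasp_force: 40.8
```

```bash
python3 -m jog '[1,0,0,-0.1,0, 1,0,0,-0.2,0, 1,0,0,-0.3,0, 1,0,0,-0.3,0, 1,0,0,-0.1,0, 1,0,0,0,0, 1,0,0,0,0, 1,0,0,0,0, 1,0,0,0,0, 1,0,0,0,0]'; python3 - <<'E'
from h import *
sc=cv2.imread("pics/scene0.png").max(2);print(sc[150:185,228:256])
t=cv2.imread("pics/top0.png").max(2)[192:214,280:302];m=t>80
m2=np.zeros_like(m);m2[6:17,5:15]=t[6:17,5:15]>88
v,u=np.nonzero(m2);print("top blob",u.mean()+280,v.mean()+192,ray("top",u.mean()+280,v.mean()+192,62))
# front rim line: darkest-left edge of basket, rows 160..228 top image
im=cv2.imread("pics/top0.png").max(2).astype(int);pts=[]
for r in list(range(158,178))+list(range(207,229)):
    d=np.diff(cv2.GaussianBlur(im.astype('float32'),(3,3),0)[r,255:278]);pts.append((255.5+np.argmin(d),r))
w=np.array([ray("top",u,v,72)[:2] for u,v in pts]);k=cv2.fitLine(w.astype('float32'),cv2.DIST_HUBER,0,.01,.01).ravel();print("rim line",k,np.arctan2(k[1],k[0]))
E
```

```text
time_s: 12.8
ee_pos: [465.9, 282.2, 144.8]
ee_rot: [-3.141, -0.001, 2.974]
force: [0.5, 0.3, -1.0]
width: 62.1
grasp_force: 43.7
[[ 86  79  50  38  67 104 117  90  47  40  66  86  75  47  34  45  50  43
   32  51  92 114  99  60  32  32  45  45]
 [104 100  67  43  63  98 108  82  44  33  50  62  54  36  33  45  51  45
   34  47  83 104  93  59  30  29  42  43]
 [109 113  83  47  53  81  88  65  38  34  45  51  44  33  33  44  52  45
   34  38  61  76  70  47  27  26  36  37]
 [103 111  82  45  41  58  62  48  32  34  45  51  45  35  34  46  56  51
   39  33  41  50  47  35  27  25  26  29]
 [ 86  89  64  37  35  47  51  43  31  31  44  52  47  36  34  48  58  54
   43  33  33  35  36  35  31  26  23  25]
 [ 62  62  48  32  35  46  52  44  32  33  45  53  47  37  33  41  46  44
   37  34  34  36  40  44  42  34  27  26]
 [ 49  53  44  32  34  47  52  44  34  32  44  49  47  37  33  33  34  37
   38  40  42  47  50  51  50  42  31  25]
 [ 48  52  43  33  35  46  52  46  35  32  35  40  39  35  34  35  38  42
   46  49  52  52  52  55  52  50  41  31]
 [ 48  51  44  32  33  44  48  46  
[... 2584 characters left out ...]
  32  36  40  47  44  38  33
   37  46  52  49  48  50  53  54  54  49]
 [ 54  51  49  45  41  38  36  35  32  34  31  30  35  44  50  48  38  35
   40  48  54  54  54  54  52  47  42  35]
 [ 50  44  39  36  34  32  34  36  39  42  37  30  32  42  50  47  42  45
   50  53  54  53  49  44  39  32  28  23]
 [ 39  36  32  33  31  32  34  37  47  48  42  32  33  44  50  47  44  48
   53  51  45  41  36  30  25  24  22  21]
 [ 33  34  37  38  36  32  32  39  48  50  42  33  33  42  48  42  38  40
   41  39  32  26  25  23  26  27  27  22]]
top blob 289.4142857142857 203.1 [ 509.10104113 -121.04292838   62.        ]
rim line [ 9.9290651e-01 -1.1889775e-01  5.3301971e+02 -4.9242321e+01] -0.11917969
```

The post is at (508.5,-120.5) and its measured height and both views agree. The basket's y axis lies at -0.119 rad. Now the shift in tool axes.

```bash
python3 - <<'E'
from h import *
go(508.5,-120.5,90,3.0226)
E
```

```text
now [465.9 282.2 144.8] 2.9738 spin(frac) -0.0155 dx,dy,dz/150 after spin: [-0.6008 -2.6323  0.3656] w 62.1088714288263
```

```bash
python3 -m jog '[1,0,0,0,-0.0155, 1,-0.067,-0.2,0,0, 1,-0.067,-0.32,0,0, 1,-0.067,-0.36,0,0, 1,-0.067,-0.36,0,0, 1,-0.067,-0.36,0,0, 1,-0.067,-0.36,0,0, 1,-0.067,-0.32,0,0, 1,-0.067,-0.2,0,0, 1,-0.067,-0.15,0,0]' && python3 -c "
from h import *
go(508.5,-120.5,30,3.0226)
im=imaging.snapshot('top')[145:260,230:370,::-1];t=imaging.snapshot('scene')[100:210,160:300,::-1]
f=lambda a:cv2.resize(bright(a),(400,int(a.shape[0]*400/a.shape[1])),interpolation=cv2.INTER_CUBIC)
a,b=f(im),f(t);h=min(len(a),len(b));cv2.imwrite('pics/s4.png',np.hstack([a[:h],b[:h]]))"
```

```text
time_s: 14.05
ee_pos: [509.1, -121.8, 145.2]
ee_rot: [3.142, 0.0, 3.021]
force: [0.4, 0.6, -0.8]
width: 62.7
grasp_force: 43.7
now [ 509.1 -121.8  145.2] 3.0212 spin(frac) -0.0005 dx,dy,dz/150 after spin: [0.0048 0.0079 0.7681] w 62.69972209945096
```

```bash
python3 -m jog '[1,0.005,0.008,0,0, 1,0,0,0.1,0, 1,0,0,0.16,0, 1,0,0,0.16,0, 1,0,0,0.12,0, 1,0,0,0.1,0, 1,0,0,0.08,0, 1,0,0,0.08,0, 1,0,0,0,0, 1,0,0,0,0]'
```

```text
time_s: 15.4
ee_pos: [508.8, -119.1, 25.7]
ee_rot: [-3.141, 0.001, 3.022]
force: [0.6, 0.1, 0.4]
width: 61.8
grasp_force: 43.7
```

```bash
python3 -m jog '[1,0,-0.005,0.05,0, 1,0,0,0.04,0, 1,0,0,0.02,0, 1,0,0,0,0, 1,0,0,0,0, 1,0,0,0,0, 1,0,0,0,0, 1,0,0,0,0, 1,0,0,0,0, 1,0,0,0,0]'
```

```text
time_s: 16.65
ee_pos: [508.3, -119.5, 9.0]
ee_rot: [3.141, -0.0, 3.023]
force: [-3.1, 0.8, 5.7]
width: 61.8
grasp_force: 44.3
```

```bash
python3 -m jog '[-1,0,0,0,0, -1,0,0,0,0, -1,0,0,0,0, -1,0,0,0,0, -1,0,0,-0.1,0, -1,0,0,-0.2,0, -1,0,0,-0.3,0, -1,0,0,-0.3,0, -1,0,0,-0.2,0, -1,0,0,0,0]' && python3 -m jog '[-1,0,0.1,0,0, -1,0,0.3,0,0, -1,0,0.38,0,0, -1,0,0.38,0,0, -1,0,0.38,0,0, -1,0,0.38,0,0, -1,0,0.34,0,0, -1,0,0.3,0,0, -1,0,0.06,0,0, -1,0,0,0,0]' && python3 -c "
from h import *
go(615,268,90,2.9)
im=imaging.snapshot('top');t=imaging.snapshot('scene');cv2.imwrite('pics/t5.png',im[:,:,::-1])
f=lambda a:cv2.resize(bright(a[:,:,::-1]),(400,int(a.shape[0]*400/a.shape[1])),interpolation=cv2.INTER_CUBIC)
a,b=f(im[145:260,240:370]),f(t[140:210,180:290]);h=max(len(a),len(b));p=lambda a:np.vstack([a,np.zeros((h-len(a),400,3),'uint8')]);cv2.imwrite('pics/s5.png',np.hstack([p(a),p(b)]))"
```

```text
time_s: 17.9
ee_pos: [509.7, -120.1, 177.4]
ee_rot: [-3.14, 0.005, 3.023]
force: [-0.4, -0.6, -0.5]
width: 85.3
grasp_force: 0.0
time_s: 19.15
ee_pos: [553.9, 271.3, 172.5]
ee_rot: [-3.141, -0.002, 3.024]
force: [0.8, -0.5, -0.4]
width: 85.7
grasp_force: 0.0
now [553.9 271.3 172.5] 3.024 spin(frac) 0.0395 dx,dy,dz/150 after spin: [-0.4007  0.0763  0.5503] w 85.66130624255561
```

View pics/s5.png

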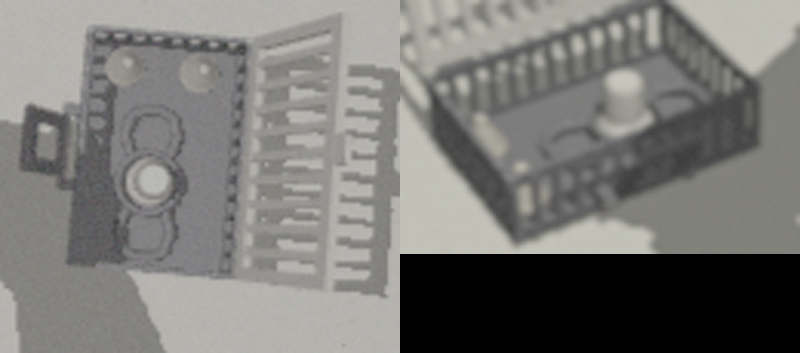

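The picture shows the ring flat around the post, ring centre at crop (153,183), with its handles along the basket's length. Next is the collar.

```bash
python3 -m jog '[-1,-0.107,0.026,0,0, -1,-0.2,0,0,0, -1,-0.1,0,0.2,0, -1,0,0,0.3,0, -1,0,0,0.3,0, -1,0,0,0.2,0, -1,0,0,0.1,0, -1,0,0,0.037,0, -1,0,0,0,0, -1,0,0,0,0]' && python3 -m jog '[1,0,0,0,0, 1,0,0,0,0, 1,0,0,0,0, 1,0,0,0,0, 1,0,0,0,0, 1,0,0,-0.05,0, 1,0,0,-0.3,0, 1,0,0,-0.38,0, 1,0,0,-0.27,0, 1,0,0,0,0]' 40 && python3 -c "
from h import *
go(508.5,-120.5,90,3.0226)"
```

```text
time_s: 20.5
ee_pos: [617.1, 267.4, 4.8]
ee_rot: [3.141, 0.002, 3.022]
force: [-0.6, -0.2, -0.5]
width: 85.5
grasp_force: 0.0
time_s: 21.75
ee_pos: [618.3, 267.8, 158.2]
ee_rot: [3.139, 0.007, 3.023]
force: [1.0, -1.3, -0.0]
width: 60.4
grasp_force: 43.8
now [618.3 267.8 158.2] 3.0227 spin(frac) 0.0 dx,dy,dz/150 after spin: [ 0.4195 -2.6571  0.4547] w 60.352520621922736
```

```bash
python3 -m jog '[1,0.046,-0.2,0,0, 1,0.046,-0.32,0,0, 1,0.046,-0.36,0,0, 1,0.046,-0.36,0,0, 1,0.046,-0.36,0,0, 1,0.046,-0.36,0,0, 1,0.046,-0.32,0,0, 1,0.046,-0.25,0,0, 1,0.046,-0.127,0,0, 1,0,0,0,0]' && python3 -c "
from h import *
go(509.5,-120.5,60,3.0226)
im=imaging.snapshot('scene');a=im[60:200,170:310,::-1];cv2.imwrite('pics/s6.png',cv2.resize(bright(a),None,fx=4,fy=4,interpolation=cv2.INTER_CUBIC))
for z in (64,160,185): print(proj('scene',[509.5,-120.5,z]),(proj('scene',[509.5,-120.5,z])-[170,60])*4)"
```

```text
time_s: 23.0
ee_pos: [506.3, -121.9, 152.2]
ee_rot: [3.141, -0.001, 3.02]
force: [-0.0, 0.6, -0.6]
width: 61.1
grasp_force: 43.8
now [ 506.3 -121.9  152.2] 3.0203 spin(frac) -0.0007 dx,dy,dz/150 after spin: [-0.0202  0.012   0.615 ] w 61.0640028722358
[241.29467197 161.81349578] [285.1786879  407.25398311]
[239.93652407 134.14222503] [279.74609627 296.56890012]
[239.56154883 126.50237872] [278.24619533 266.00951487]
```

View pics/s6.png

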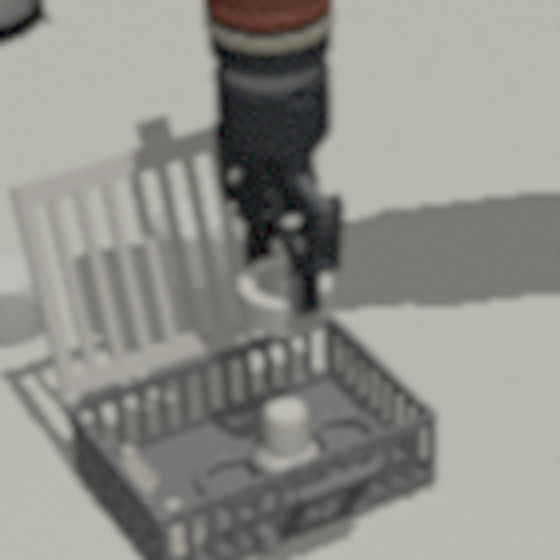

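The collar hangs level in the jaws at crop (284,285), above the post at (285,407), in line within about 2 mm. I'll lower it.

```bash
python3 -m jog '[1,-0.02,0.008,0,0, 1,0,0,0.1,0, 1,0,0,0.15,0, 1,0,0,0.1,0, 1,0,0,0.08,0, 1,0,0,0.08,0, 1,0,0,0.08,0, 1,0,0,0.08,0, 1,0,0,0.06,0, 1,0,0,0,0]'
```

```text
time_s: 24.3
ee_pos: [509.8, -120.0, 42.9]
ee_rot: [3.141, -0.001, 3.022]
force: [-0.1, -0.4, 0.7]
width: 61.2
grasp_force: 43.8
```

```bash
python3 -m jog '[1,0,0,0.03,0, 1,0,0,0.02,0, 1,0,0,0.015,0, 1,0,0,0.01,0, 1,0,0,0,0, 1,0,0,0,0, 1,0,0,0,0, 1,0,0,0,0, 1,0,0,0,0, 1,0,0,0,0]'
```

```text
time_s: 25.55
ee_pos: [510.3, -120.3, 32.5]
ee_rot: [3.142, 0.0, 3.023]
force: [0.6, -0.1, 0.5]
width: 61.1
grasp_force: 43.9
```

```bash
python3 -m jog '[1,0,0,0.01,0, 1,0,0,0.008,0, 1,0,0,0,0, 1,0,0,0,0, 1,0,0,0,0, 1,0,0,0,0, 1,0,0,0,0, 1,0,0,0,0, 1,0,0,0,0, 1,0,0,0,0]'
```

```text
time_s: 26.8
ee_pos: [510.4, -120.4, 32.3]
ee_rot: [-3.141, 0.001, 3.023]
force: [-10.9, 4.3, 24.8]
width: 61.1
grasp_force: 46.2
```

```bash
python3 -m jog '[-1,0,0,0,0, -1,0,0,0,0, -1,0,0,0,0, -1,0,0,0,0, -1,0,0,-0.1,0, -1,0,0,-0.25,0, -1,0,0,-0.35,0, -1,0,0,-0.35,0, -1,0,0,-0.35,0, 1,0,0,-0.35,0]' && python3 -c "
from h import *
im=imaging.snapshot('scene');a=im[90:210,170:310,::-1];t=imaging.snapshot('top');cv2.imwrite('pics/t7.png',t[:,:,::-1]);cv2.imwrite('pics/s7f.png',im[:,:,::-1])
cv2.imwrite('pics/s7.png',cv2.resize(bright(a),None,fx=4,fy=4,interpolation=cv2.INTER_CUBIC))
ey=np.array([.9929,-.119]);ex=np.array([-.119,-.9929]);O=np.array([533.8,-127.6])
W=lambda x,y:O+x*ex+y*ey
print('behind lid',W(175,0),'lid edge 1.8',W(114,0),'hasp',W(-140,0));p=W(175,0);go(p[0],p[1],200,3.0226)"
```

```text
time_s: 28.05
ee_pos: [510.0, -120.1, 295.3]
ee_rot: [-3.141, 0.001, 3.023]
force: [0.7, -0.3, -0.4]
width: 69.8
grasp_force: 0.0
behind lid [ 512.975  -301.3575] lid edge 1.8 [ 520.234  -240.7906] hasp [550.46   11.406]
now [ 511.8 -121.1  299.7] 3.0226 spin(frac) -0.0 dx,dy,dz/150 after spin: [-0.1503 -1.1922  0.6648] w 55.053486896672936
```

View pics/s7.png

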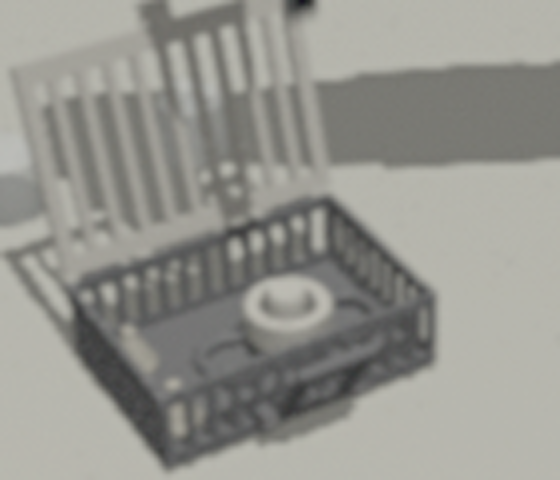

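The collar sits level around the post at crop (288,305), with the post standing through its hole. Now I'll go over behind the lid.

```bash
python3 -m jog '[1,-0.025,-0.15,0,0, 1,-0.025,-0.22,0,0, 1,-0.025,-0.25,0,0, 1,-0.025,-0.25,0,0, 1,-0.025,-0.22,0,0, 1,-0.025,-0.1,0,0, 1,0,0,0.2,0, 1,0,0,0.25,0, 1,0,0,0.2,0, 1,0,0,0,0]'
```

```text
time_s: 29.4
ee_pos: [510.5, -298.6, 192.8]
ee_rot: [3.139, -0.003, 3.023]
force: [-0.1, -0.1, 0.6]
width: 0.1
grasp_force: 0.0
```

```bash
python3 -m jog '[1,0,0.1,0,0, 1,0,0.12,0,0, 1,0,0.12,0,0, 1,0,0.12,0,0, 1,0,0.12,0,0, 1,0,0.12,0,0, 1,0,0.12,0,0, 1,0,0.1,0,0, 1,0,0.08,0,0, 1,0,0,0,0]'
```

```text
time_s: 30.65
ee_pos: [529.2, -150.4, 194.6]
ee_rot: [3.141, -0.0, 3.024]
force: [0.3, -0.2, -0.5]
width: -0.1
grasp_force: 0.0
```

```bash
python3 -m jog '[1,-0.012,0.1,0,0, 1,0,0.2,0,0, 1,0,0.2,0,0, 1,0,0.108,0,0, 1,0,0,0.15,0, 1,0,0,0.2,0, 1,0,0,0.2,0, 1,0,0,0.12,0, 1,0,0,0,0, 1,0,0,0,0]'; python3 -c "
from h import *
t=imaging.snapshot('top');cv2.imwrite('pics/t8.png',t[:,:,::-1])
go(541.9,-60.1,80)"
```

```text
time_s: 31.9
ee_pos: [542.5, -61.2, 95.5]
ee_rot: [-3.141, 0.002, 3.022]
force: [-0.3, -0.8, 0.8]
width: 0.2
grasp_force: 0.0
now [542.6 -61.3  95.6] 3.0224 spin(frac) 0.0 dx,dy,dz/150 after spin: [0.0058 0.007  0.1043] w -0.10233501969537563
```

```bash
python3 -m jog '[1,0,0,0.03,0, 1,0,0,0.02,0, 1,0,0,0.01,0, 1,0,0,0,0, 1,0,0,0,0, 1,0,0,0,0, 1,0,0,0,0, 1,0,0,0,0, 1,0,0,0,0, 1,0,0,0,0]'
```

```text
time_s: 33.2
ee_pos: [541.8, -60.9, 85.2]
ee_rot: [3.142, 0.0, 3.023]
force: [-0.3, -0.2, -0.1]
width: 0.2
grasp_force: 0.0
```

```bash
python3 -m jog '[1,0,0,0.02,0, 1,0,0,0.015,0, 1,0,0,0.01,0, 1,0,0,0.01,0, 1,0,0,0,0, 1,0,0,0,0, 1,0,0,0,0, 1,0,0,0,0, 1,0,0,0,0, 1,0,0,0,0]'
```

```text
time_s: 34.45
ee_pos: [541.8, -60.9, 77.0]
ee_rot: [3.142, 0.0, 3.023]
force: [-0.2, 0.4, -0.3]
width: -0.3
grasp_force: 0.0
```

```bash
python3 -m jog '[1,0,0,0.01,0, 1,0,0,0,0, 1,0,0,0.01,0, 1,0,0,0,0, 1,0,0,0.005,0, 1,0,0,0,0, 1,0,0,0,0, 1,0,0,0,0, 1,0,0,0,0, 1,0,0,0,0]'; python3 -c "
from h import *
print(sensors.state()['force'])
im=imaging.snapshot('scene');t=imaging.snapshot('top');cv2.imwrite('pics/s9f.png',im[:,:,::-1])
f=lambda a:cv2.resize(bright(a[:,:,::-1]),(400,int(a.shape[0]*400/a.shape[1])),interpolation=cv2.INTER_CUBIC)
a,b=f(t[130:250,220:370]),f(im[80:215,170:310]);h=max(len(a),len(b));p=lambda a:np.vstack([a,np.zeros((h-len(a),400,3),'uint8')]);cv2.imwrite('pics/s9.png',np.hstack([p(a),p(b)]))"
```

```text
time_s: 35.7
ee_pos: [541.8, -60.9, 73.3]
ee_rot: [3.142, 0.0, 3.023]
force: [1.0, -0.1, -0.6]
width: -0.4
grasp_force: 0.0
[ 1.02339562 -0.0552642  -0.61623301]
```

View pics/s9.png

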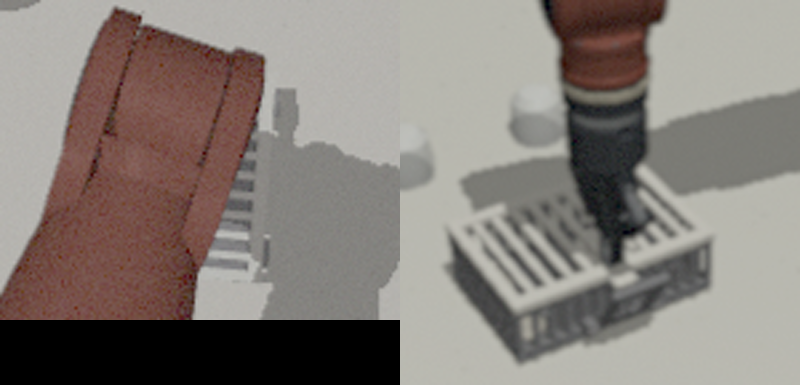

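The picture shows the lid lying flat on the rim and the gripper tip at the front edge, around (612,262). The catch at (622,275) points out over the hasp. I'll make one light press.

```bash
python3 -m jog '[1,0,0,0.01,0, 1,0,0,0,0, 1,0,0,0.01,0, 1,0,0,0,0, 1,0,0,0.01,0, 1,0,0,0,0, 1,0,0,0,0, 1,0,0,0,0, 1,0,0,0,0, 1,0,0,0,0]'
```

```text
time_s: 37.05
ee_pos: [542.3, -61.0, 72.4]
ee_rot: [-3.141, 0.002, 3.023]
force: [-13.5, 4.2, 30.3]
width: 0.2
grasp_force: 15.2
```

```bash
python3 -m jog '[1,0,0,-0.05,0, 1,0,0,-0.3,0, 1,0,0.1,-0.15,0, 1,0,0.2,0,0, 1,0,0.25,0,0, 1,0,0.2,0,0, 1,0,0.09,0,0, 1,0,0,0,0, 1,0,0,0,0, 1,0,0,0,0]'; python3 -c "
from h import *
ey=np.array([.9929,-.119]);ex=np.array([-.119,-.9929]);O=np.array([533.8,-127.6])
for th in (.5,.7,.9,1.1):
    x,z=-88-72*np.sin(th),26+72*np.cos(th);p=O+x*ex;print(th,round(x),round(z),proj('top',[*p,z]))
im=cv2.imread('pics/top0.png').max(2);print(im[184:198:2,242:266])
s=np.array(sensors.state()['ee_pos'])[:2]-O;print('basket xy',s@ex,s@ey,sensors.state()['ee_pos'])"
```

```text
time_s: 38.3
ee_pos: [556.8, 63.2, 143.7]
ee_rot: [-3.142, 0.0, 3.021]
force: [0.9, -0.2, 0.0]
width: -0.4
grasp_force: 0.0
0.5 -123 89 [248.30185989 189.67998802]
0.7 -134 81 [244.07055518 189.54650717]
0.9 -144 71 [240.57289841 189.53927883]
1.1 -152 59 [237.94480962 189.65525739]
[[108 110 109 108 110  79  59  53  37  24  19  21  21  21  23  30  27  25
   25  29  44  70  60  53]
 [109 107 108 109 108  74  60  54  33  24  55  97 105  99  97  82  48  23
   25  30  43  55  59  40]
 [107 109 108 110 109  69  50  46  35  26  73  98 108 110 111 107  82  56
   34  49  48  54  59  45]
 [110 108 107 110  92  60  53  47  27  20  76 105 106 110 106 107  68  56
   39  47  53  55  55  56]
 [110 107 107 109  95  60  55  49  30  21  98 109 109 109 107 109  68  47
   34  47  46  53  49  49]
 [109 108 110 108  83  62  56  40  20  40  98 108 109 107 108 108  62  42
   34  49  54  59  46  52]
 [108 108 108 108  76  57  53  39  21  29  53  59  81  89 105  94  51  29
   34  45  56  57  47  54]]
basket xy -192.23225035188773 0.1617260477741518 [556.83595274  63.24597842 143.74955296]
```

```bash
python3 -m jog '[1,0,0,0.2,0, 1,0,0,0.2,0, 1,0,0,0.058,0, 1,0,-0.1,0,0, 1,0,-0.1,0,0, 1,0,-0.1,0,0, 1,0,-0.08,0,0, 1,0,-0.08,0,0, 1,0,-0.07,0,0, 1,0,0,0,0]'
```

```text
time_s: 39.55
ee_pos: [547.2, -15.7, 74.9]
ee_rot: [-3.141, -0.0, 3.021]
force: [1.0, -0.6, -0.2]
width: 0.1
grasp_force: 0.0
```

```bash
python3 -m jog '[1,0,-0.015,0,0, 1,0,-0.015,0,0, 1,0,-0.015,0,0, 1,0,0,0,0, 1,0,0,0,0, 1,0,0,0,0, 1,0,0,0,0, 1,0,0,0,0, 1,0,0,0,0, 1,0,0,0,0]'; python3 -c "
from h import *
t=imaging.snapshot('scene');cv2.imwrite('pics/s10f.png',t[:,:,::-1])"
```

```text
time_s: 40.8
ee_pos: [546.6, -21.4, 75.1]
ee_rot: [3.141, 0.0, 3.023]
force: [0.2, 0.2, -0.2]
width: -0.0
grasp_force: 0.0
```

```bash
python3 -m jog '[1,0,-0.01,0,0, 1,0,0,0,0, 1,0,-0.01,0,0, 1,0,0,0,0, 1,0,-0.007,0,0, 1,0,0,0,0, 1,0,0,0,0, 1,0,0,0,0, 1,0,0,0,0, 1,0,0,0,0]'
```

```text
time_s: 42.1
ee_pos: [546.3, -23.8, 75.1]
ee_rot: [3.138, 0.0, 3.024]
force: [1.5, 9.3, 1.5]
width: 0.1
grasp_force: 5.1
```

```bash
python3 -m jog '[1,0,-0.006,0,0, 1,0,0,0,0, 1,0,0,0,0, 1,0,0.02,0,0, 1,0,0.1,0,0, 1,0,0.2,0,0, 1,0,0.3,-0.1,0, 1,0,0.3,-0.3,0, 1,0,0.3,-0.3,0, 1,0,0.3,-0.3,0]'; python3 -c "
from h import *
t=imaging.snapshot('top');cv2.imwrite('pics/t11.png',t[:,:,::-1]);s=imaging.snapshot('scene');cv2.imwrite('pics/s11.png',s[:,:,::-1])
ey=np.array([.9929,-.119]);ex=np.array([-.119,-.9929]);O=np.array([533.8,-127.6])
for th in (0,.1,.2,.5):
    x,z=-88-72*np.sin(th),26+72*np.cos(th);print(th,[proj('top',[*(O+x*ex+y*ey),z]).round(1) for y in(-30,0,30)],[proj('scene',[*(O+x*ex+y*ey),z]).round(1) for y in (-30,30)])
for x,z in((-80,80),(-98,79)): print('lid edge/catch',proj('top',[*(O+x*ex),z]))
print(t.max(2)[172:210:2,240:280])"
```

```text
time_s: 43.35
ee_pos: [572.5, 199.6, 224.1]
ee_rot: [-3.141, 0.0, 3.023]
force: [0.7, 0.2, 1.2]
width: 0.0
grasp_force: 0.0
0 [array([259.9, 201.4]), array([260.8, 190.5]), array([261.8, 179.7])] [array([257.4, 167.1]), array([238.2, 174.3])]
0.1 [array([257.3, 201.2]), array([258.2, 190.3]), array([259.2, 179.5])] [array([258.7, 168.5]), array([239.5, 175.9])]
0.2 [array([254.7, 201. ]), array([255.6, 190.1]), array([256.6, 179.3])] [array([260.1, 170.2]), array([240.9, 177.6])]
0.5 [array([247.3, 200.5]), array([248.3, 189.7]), array([249.3, 178.9])] [array([264. , 176.3]), array([244.7, 183.8])]
lid edge/catch [263.48746446 191.30899106]
lid edge/catch [257.05507834 190.7653794 ]
[[134 139 138 138 138 136 138 137 137 134 136 141 138 136 135 136 136 137
  137 132 139 137 138 135 136 136 141 143 144 144 142 121  84  74  72  50
   53  61  78  96]
 [137 139 139 137 140 141 138 138 139 141 136 137 137 136 139 136 138 136
  138 139 139 140 136 135 139 124 139 143 142 141 143 105  78  72  50  40
   40  43  35  44]
 [139 138 138 138 136 137 138 137 135 135 135 138 133 138 142 138 137 139

[... 2065 characters left out ...]
  83  81  80
   79  79  77  82]
 [ 73  74  75  75  74  72  73  73  73  74  76  74  74  73  75  74  75  73
   57  38  36  54  69  76  81  80  81  81  76  50  41  39  44  43  44  43
   45  45  71  81]
 [ 73  70  72  69  75  71  69  78  73  73  71  76  72  73  75  73  75  74
   48  41  35  37  38  69  79  81  81  81  76  51  38  36  40  41  38  42
   37  43  65  80]
 [ 79  74  74  71  72  73  76  73  70  75  75  76  74  73  73  71  72  75
   60  51  43  42  55  74  81  79  80  81  79  76  74  76  73  73  73  67
   64  66  70  78]
 [139 138 138 137 132 132 102  80  76  74  74  72  73  75  72  71  74  74
   77  74  73  76  76  82  80  80  78  78  75  70  68  72  72  74  82  78
   83  82  82  81]]
```

The numbers say the hasp is home. Its bar is at column 261.2 in the top view, against 260.8 predicted for 0 rad and 258.2 for 0.1 rad. The lid edge is at 263.5, exactly as predicted for shut, and the catch shows through the window. The arm is clear, so I'm handing in.

```bash
python3 -c "
from workcell import workorder
print(workorder.hand_in())"
```

```text
the job is handed in; nothing more can be done
None
```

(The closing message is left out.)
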